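# Load the specimen scanner and start it

### The arm

A 7-joint arm with a two-finger parallel gripper is mounted at the origin on the work surface. World frame = base frame: x ahead of the robot, y to its left, z up, the work surface at z = 0. Lengths are in m, angles in rad, forces in N, time in s.
With the tool pointing down it reaches from about 0.425 to 0.825 m from the base axis. Payload 3.6 kg.
Tool frame: the origin (TCP) lies between the finger pads; the fingertips stand 14 mm ahead of it and the grasp point (between the pads) lies 5 mm behind it; z points along the fingers, y is the direction in which the jaws open and shut (so a half turn about z gives the same grasp; the last joint's range is limited). The gripper opens to 85 mm and grips with 20 to 120 N. Pads are 22 mm wide; open, the fingers measure 114 mm over their backs; the gripper's body (76 mm by 85 mm) begins 54 mm behind the grasp point. The pads swing forward as they close: fully open they stand 13 mm farther back than shut.
Start: joints at [1.089, 0.615, -0.013, 1.423, 0.008, 1.103, -0.04], TCP at [0.286, -0.584, 0.245] pointing down, gripper open.
Joint ranges: [-3.12, 3.12], [-0.3, 2.06], [-1.34, 1.32], [0.26, 2.42], [-1.36, 4.5], [0.01, 1.98], [-2.84, 2.84]. Speed limits (rad/s): [2.79, 2.79, 3.14, 3.14, 3.14, 3.14, 3.14].

### API

Orientations are given as a unit quaternion [x, y, z, w].
In Python, from workcell import bot gives the robot as it stands.
- The arm moves only by the shell command python3 -m crank 'ROWS' [OPENING]. ROWS is JSON, one flat list of numbers, 4 for each row, row after row: the shift along the tool's x, y, z in cm, then the turn about the tool's z in rad. A call has 1 to 12 rows; each row shifts and turns the pose as measured when the row begins, along the tool's axes as they then stand; what a row does not reach is not made up. A row lasts 1/10 s, in which the tool goes at most 50 mm and 8.59 degrees, less where a joint would pass 70% of its speed; a pose out of reach is approached as far as the arm can. A call is refused whole if a number of a shift passes 5 or a number of a turn 0.15, either way. A call with a gripper value outside its range is refused whole. OPENING is the finger opening in cm, from 0 to 8.54, set as the call begins (- or left out, the last holds). The fingers move at their own pace and stop on an object; the grip force is fixed at half the most. Time passes only in rows, so rows that do not move let the fingers close. It gives the time, the measured TCP pose, the force and the opening at its end, in the units of the state.
- bot.get_obs(): the state, without advancing time (a new reading comes with each control period).
- bot.capture(name): name is "scene" or "top" or "wrist"; returns a dict with "img" (400x640x3 uint8, red, green, blue), "camera_matrix" (3x3 intrinsics, pixels), "dist" ([k1, k2, p1, p2, k3] as OpenCV has them; the pictures are not rectified), "cam_to_world" (4x4, takes a point from camera to world coordinates); the wrist camera has in their place "mount" (4x4, takes a point from camera to tool coordinates, whose origin is the TCP and whose axes are the flange's). Camera axes: x right, y down, z forward; pixel columns grow to the right and rows downward; lengths in m; the calibration is good to about 2 mm. A picture is of the moment at which its call begins: read the wrist's pose just before it. There is no depth.
- bot.close_job(): hands the job in, once; it reports no verdict.
Trained networks look in a picture, given as the dict that the camera call returned (one of the last four; its "shot" number tells which), for a name from the list of things; names that differ only in an ending like _2 or _b are one class to them, and where a whole thing is asked for, a point or a joint stands for the part that bears it (a point fixed in the world has none). Each returns a list of dicts, best first, with "confidence" (0 to 1); they miss things now and then, are a little off and sometimes report something else, mostly with a low value. They report only what shows in the picture. A call takes as long as a camera call.
- bot.look_for(picture, target): "centre" ([column, row] as shares, 0 to 1, of the picture: columns of its width, rows of its height, amid what is visible of it).
- bot.pinpoint(picture, target): "centre" ([column, row] as shares, 0 to 1, of the picture: columns of its width, rows of its height: a listed point, or the origin of a listed thing).
The state is a dict: "t": time; "q": joint angles; "joint_vel": joint speeds; "effort": joint torques, N m; "position": TCP position; "orientation": TCP orientation; "force": force on the tool from outside, world axes, zero at the start; "torque": the same for the moment, N m; "finger_gap": finger opening in m.
Only numpy, scipy, OpenCV 4.12 (cv2) and the standard library are available. Lean on these libraries where they do the work, as an engineer would, in place of code of your own. Each camera call takes 0.05 s, during which the arm holds its last target.

### The job

Start the scan of the specimen: with the fingertips, push the open red-fronted drawer of the low white scanner fully shut without slamming it, then lightly press the green key on the white control pad well down, let it spring back and move clear. Do not grasp or lift anything, keep the specimen standing in the drawer, and leave the other three keys and the loose things on the bench alone.

Things in the scene. Friction and masses are not known exactly. Their poses are not given: they have to be found in the camera images.
- scanner: low white box with a red stripe and a round black-rimmed window on top, 220 deep x 180 wide x 73 mm high, fixed. Origin on the bench under the middle of its front face; its +x axis points from the front into the box (the direction in which the drawer shuts), y along the front, z up. Stands left or right of the control pad
- drawer (a joint): slide of the scanner's drawer: how far it stands open, 0 (fully shut) to 0.10 m. Slides stiffly (about 1.5 N of friction), stays where it is left, has a firm stop at 0. The drawer starts 68 to 100 mm open and then carries the specimen
- drawer_front (a point): middle of the outer face of the drawer's red front plate, which is 12 mm thick, 130 mm wide and 44 mm high (it spans 8 to 52 mm above the bench, this point being 30 mm above the bench). Its x axis is the scanner's x; pushing the plate along +x shuts the drawer. Shut, this face stands 12 mm in front of the scanner's front face
- tray (a point): middle of the drawer's trough, on the drawer's aluminium floor 14 mm above the bench, 74.5 mm behind the outer face of the red front; the trough runs 125 mm along the drawer between two 6 mm high black rails 34 mm apart, closed by the red front and a rear ledge
- specimen: black resin specimen puck with steel in its top, a cylinder 30 mm across and 22 mm tall standing loose in the drawer's trough; origin at the centre of its underside; it rides in with the drawer and must stay upright in the trough
- pad: white control pad, 80 deep x 220 wide x 24 mm high, fixed to the bench; origin under its centre, y along its row of four keys, which stand 50 mm apart in any order
- key_green (a joint): sprung round key with a green cap, 28 mm across, standing 10 mm proud of a 44 mm black collar on the control pad. Joint value: how far it is pressed down, 0 (up) to 0.006 m (bottom of travel); it starts moving at about 1.5 N, bottoms at about 5 N and springs back when let go. The key to press; down at 4 mm or more counts as pressed
- key_green_top (a point): centre of the top face of the green key's cap, 46 mm above the bench when up; goes down with the key
- key_yellow (a joint): sprung round key with a yellow cap, 28 mm across, standing 10 mm proud of a 44 mm black collar on the control pad. Joint value: how far it is pressed down, 0 (up) to 0.006 m (bottom of travel); it starts moving at about 1.5 N, bottoms at about 5 N and springs back when let go. Leave alone
- key_blue (a joint): sprung round key with a blue cap, 28 mm across, standing 10 mm proud of a 44 mm black collar on the control pad. Joint value: how far it is pressed down, 0 (up) to 0.006 m (bottom of travel); it starts moving at about 1.5 N, bottoms at about 5 N and springs back when let go. Leave alone
- key_red (a joint): sprung round key with a red cap, 28 mm across, standing 10 mm proud of a 44 mm black collar on the control pad. Joint value: how far it is pressed down, 0 (up) to 0.006 m (bottom of travel); it starts moving at about 1.5 N, bottoms at about 5 N and springs back when let go. Leave alone
- key_yellow_top (a point): centre of the top face of the yellow key's cap, 46 mm above the bench when up
- key_blue_top (a point): centre of the top face of the blue key's cap, 46 mm above the bench when up
- key_red_top (a point): centre of the top face of the red key's cap, 46 mm above the bench when up
- puck_a: black resin specimen puck with copper in its top, a cylinder 30 mm across and 22 mm tall standing loose on the bench; origin at the centre of its underside. A bystander beside the drawer
- puck_b: blue resin specimen puck with steel in its top, a cylinder 30 mm across and 22 mm tall standing loose on the bench; origin at the centre of its underside. A bystander in front of the pad
- puck_c: black resin specimen puck with brass in its top, a cylinder 30 mm across and 22 mm tall standing loose on the bench; origin at the centre of its underside. A bystander in front of the pad
- jar: closed small white-capped jar with an amber band round its middle, 50 mm across and 55 mm tall, loose; origin at the centre of its underside. A bystander
- bottle: white bottle with a blue cap, 60 mm across and 160 mm tall, loose; origin at the centre of its underside. A bystander
- slidebox: yellow slide box 90 x 35 x 30 mm, loose; origin at the centre of its underside. A bystander
- key_green_base: black collar of the green key with the cap it carries; origin on the pad's top under the key's centre

How it is judged:
By the outcome, as a careful person would: the job done as asked, in the order asked, and still so for the second after the job is handed in, with the robot touching nothing.
It also fails if it takes over 45 s, if anything falls off the work surface, if the arm or the gripper's body presses on something with over 40 N, if the wrist force passes 120 N, or if a joint passes its speed limit or range.

## Working session

There is one attempt and no reset: what is moved stays moved. The work goes in short steps, Python scripts to look and compute and a shell command to move; the robot and the scene stay as the last step left them, time stands still between calls to the robot, and variables do not carry over. Pictures are saved under pics/ and viewed, and the job is handed in when it is done.

```bash
ls; mkdir -p pics; python3 - <<'E'
from workcell import bot
import cv2
o=bot.get_obs()
for k,v in o.items(): print(k,v)
for n in ["scene","top","wrist"]:
    c=bot.capture(n); cv2.imwrite(f"pics/{n}0.png",c["img"][:,:,::-1])
    print(n,{k:v for k,v in c.items() if k!="img"})
E
```

```text
pics
t 0.0
q [ 1.08952427  0.61593699 -0.01261826  1.42489807  0.00809472  1.10340153
 -0.04038283]
joint_vel [ 4.61193100e-04  1.63870089e-03 -8.35617297e-04  1.87485653e-04
 -1.98864750e-05  5.11376681e-04  3.68384988e-04]
effort [ 8.75952592e-04 -4.69217885e+01  2.59016538e-01 -1.71032631e+01
  9.81171179e-03  9.50077898e-03  2.38099085e-05]
position [ 0.28520821 -0.58327483  0.24412683]
orientation [ 9.74248836e-01  2.25471780e-01 -3.08006297e-04 -1.25985692e-03]
force [-0.87764827  0.68374602  0.322846  ]
torque [-0.01080818 -0.00872044 -0.00864846]
finger_gap 0.0853128961339685
scene {'camera_matrix': array([[461.23266166,   0.        , 316.90780002],
       [  0.        , 461.23266166, 197.23243089],
       [  0.        ,   0.        ,   1.        ]]), 'dist': array([-0.10454146,  0.        ,  0.        ,  0.        ,  0.        ]), 'cam_to_world': array([[ 0.48768026,  0.72661236, -0.48394467,  1.20720364],
       [ 0.87301293, -0.40331897,  0.27419378, -0.39177262],
       [ 0.00404853, -0.55620885, -0.83103269,  1.17274406],
       [ 0.        ,  0.        ,  0.        ,  1
[... 575 characters left out ...]
+00,  0.00000000e+00,  0.00000000e+00,
         1.00000000e+00]]), 'shot': 2}
wrist {'camera_matrix': array([[316.80010184,   0.        , 322.40827025],
       [  0.        , 316.80010184, 196.18486997],
       [  0.        ,   0.        ,   1.        ]]), 'dist': array([-0.03260455,  0.        ,  0.        ,  0.        ,  0.        ]), 'mount': array([[-3.10298399e-04, -9.61101473e-01, -2.76195333e-01,
         6.95466311e-02],
       [ 9.99999949e-01, -2.78588529e-04, -1.54045100e-04,
         1.19535364e-07],
       [ 7.11081212e-05, -2.76195367e-01,  9.61101511e-01,
        -1.28227985e-01],
       [ 0.00000000e+00,  0.00000000e+00,  0.00000000e+00,
         1.00000000e+00]]), 'shot': 3}
```

View pics/scene0.png

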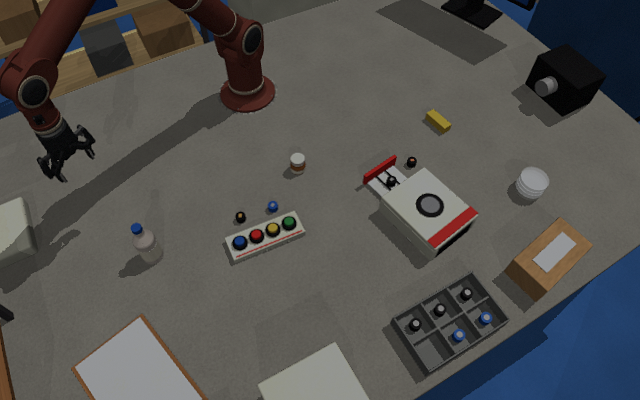

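View pics/top0.png

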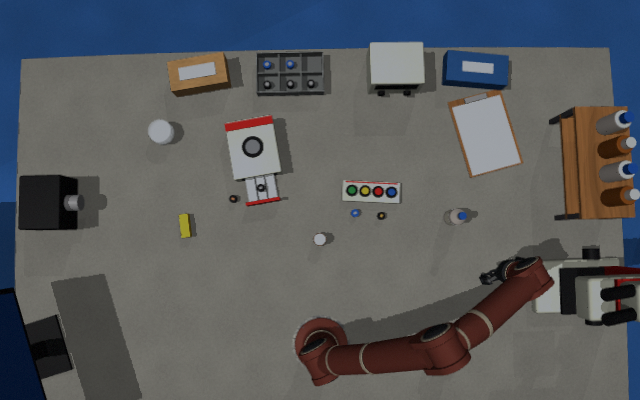

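View pics/wrist0.png

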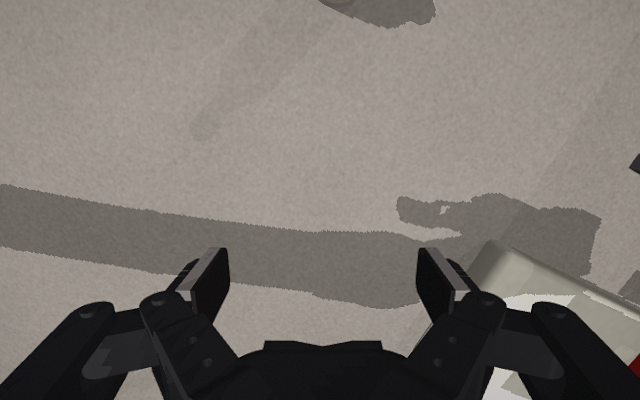

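The top view shows the scanner at about (252,148), its open red drawer front at (262,202) with the specimen at (261,187), and puck_a at (234,198). The pad is at (372,191) with the green key leftmost at (352,190). Next I'll measure from the scene and top views.

```bash
cat > h.py <<'E'
from workcell import bot
import numpy as np, cv2
from scipy.spatial.transform import Rotation as R
def T(c,obs=None):
    if "cam_to_world" in c: return c["cam_to_world"]
    M=np.eye(4); M[:3,:3]=R.from_quat(obs["orientation"]).as_matrix(); M[:3,3]=obs["position"]
    return M@c["mount"]
def ray(c,uv,M):
    u=cv2.undistortPoints(np.array([[uv]],float),c["camera_matrix"],c["dist"])[0,0]
    return M[:3,3], M[:3,:3]@np.array([u[0],u[1],1])
def atz(c,uv,M,z):
    o,d=ray(c,uv,M); return o+d*(z-o[2])/d[2]
def tri(rs):
    A=np.zeros((3,3));b=np.zeros(3)
    for o,d in rs:
        d=d/np.linalg.norm(d);P=np.eye(3)-d*d[:,None];A+=P;b+=P@o
    p=np.linalg.solve(A,b)
    res=[np.linalg.norm(np.cross(p-o,d/np.linalg.norm(d))) for o,d in rs]
    return p,max(res)
def px(s): return np.array(s)*[640,400]
E
python3 - <<'E'
from h import *
cs=[bot.capture("scene"),bot.capture("top")]
np.set_printoptions(precision=4,suppress=True)
for n in ["scanner","drawer_front","tray","specimen","pad","key_green_top","key_yellow_top","key_blue_top","key_red_top","puck_a","puck_b","puck_c","jar","bottle","slidebox"]:
    rs=[];s=""
    for c in cs:
        r=bot.pinpoint(c,n)
        if r:
            p=px(r[0]["centre"]); rs.append(ray(c,p,T(c))); s+=f" {p.round(1)} {r[0]['confidence']:.2f} n{len(r)}"
        else: s+=" none"
    if len(rs)==2: print(n,*tri(rs),s)
    else: print(n,s)
E
```

```text
scanner [ 0.6258  0.2364 -0.0222] 0.0002292740942219788  [399.6 193.7] 0.80 n3 [256.9 181.1] 0.80 n3
drawer_front [ 0.5274  0.2234 -0.0005] 0.004100931735750011  [378.4 169.3] 0.84 n1 [258.9 205.2] 0.88 n1
tray [0.6064 0.2219 0.0215] 0.0036867996620520175  [393.  183.1] 0.89 n1 [258.5 184.2] 0.82 n1
specimen [0.5819 0.0042 0.0288] 0.21094747860516258  [263.8 235. ] 0.62 n2 [260.7 186.2] 0.53 n1
pad [ 0.5698 -0.2041  0.0049] 0.0021138129407925975  [263.7 235.6] 0.72 n2 [370.2 192.3] 0.73 n1
key_green_top [ 0.5921 -0.1254  0.0563] 0.007142534771150918  [288.8 221. ] 0.40 n1 [349.3 185. ] 0.52 n2
key_yellow_top [ 0.5188  0.03   -0.0778] 0.1857752064437807  [271.7 226.6] 0.40 n1 [264.  202.8] 0.69 n3
key_blue_top [ 0.5617 -0.2846  0.024 ] 0.001226009866972535  [237.3 242.1] 0.44 n1 [392.7 193.9] 0.40 n1
key_red_top  none [377.8 188.9] 0.46 n1
puck_a [ 0.5019 -0.1943  0.0617] 0.04793497247151329  [272.2 207. ] 0.65 n3 [381.9 215.2] 0.60 n3
puck_b [ 0.5019 -0.1943  0.0617] 0.04793497247151329  [272.2 207. ] 0.65 n3 [381.9 215.2] 0.60 n3
puck_c [ 0.5019 -0.1943  0.0617] 0.04793497247151329  [272.2 207. ] 0.65 n3 [381.9 215.2] 0.60 n3
jar [ 0.3823  0.0065 -0.0277] 0.0017952378673748305  [298.2 169. ] 0.73 n1 [316.4 242.2] 0.52 n1
bottle [ 0.4664 -0.5158  0.0049] 0.003408546453823049  [151.9 253.7] 0.64 n2 [453. 218.] 0.85 n1
slidebox [0.4596 0.5079 0.0019] 0.003486687746938483  [438.1 123.6] 0.82 n1 [187.1 225.2] 0.61 n1
```

```bash
python3 -m crank '[2.0,-1.5,0,0, 3.1,-2.3,0,0, 3.1,-2.3,0,0, 3.1,-2.3,0,0, 3.1,-2.3,0,0, 3.1,-2.3,0,0, 3.1,-2.3,0,0, 3.1,-2.3,0,0, 3.1,-2.3,0,0, 3.1,-2.3,0,0, 3.1,-2.3,0,0, 2.0,-1.5,0,0]' 0
```

```text
t: 2.95
position: [0.4922, -0.1895, 0.2441]
orientation: [0.976, 0.219, 0.0, 0.004]
force: [0.6, -0.9, -0.4]
finger_gap: -0.0003
```

```bash
cat > w.py <<'E'
from h import *
import sys
np.set_printoptions(precision=4,suppress=True)
tag=sys.argv[1]
o=bot.get_obs(); c=bot.capture("wrist"); M=T(c,o)
cv2.imwrite(f"pics/{tag}.png",c["img"][:,:,::-1])
import pickle; pickle.dump((o,c),open(tag+".pkl","wb"))
print(o["position"])
for a in sys.argv[2:]:
    n,z=a.split(":"); z=float(z)
    for r in bot.pinpoint(c,n)[:3]:
        p=px(r["centre"]); print(n,p.round(1),round(r["confidence"],2),atz(c,p,M,z))
E
python3 w.py w1 key_green_top:0.046 key_yellow_top:0.046 key_red_top:0.046 key_blue_top:0.046 pad:0
```

```text
[ 0.4922 -0.1895  0.2441]
key_green_top [299.5  67.3] 0.62 [ 0.5782 -0.126   0.046 ]
key_yellow_top [348.3  91.9] 0.72 [ 0.578  -0.1786  0.046 ]
key_red_top [392.2 120.6] 0.66 [ 0.5723 -0.231   0.046 ]
key_blue_top [428.8 142. ] 0.88 [ 0.5698 -0.2754  0.046 ]
pad [146.9 172.2] 0.74 [ 0.396  -0.0031  0.    ]
pad [362.1 107.5] 0.66 [ 0.5729 -0.2032  0.    ]
pad [304.5  65.1] 0.57 [ 0.5859 -0.1253  0.    ]
```

View pics/w1.png

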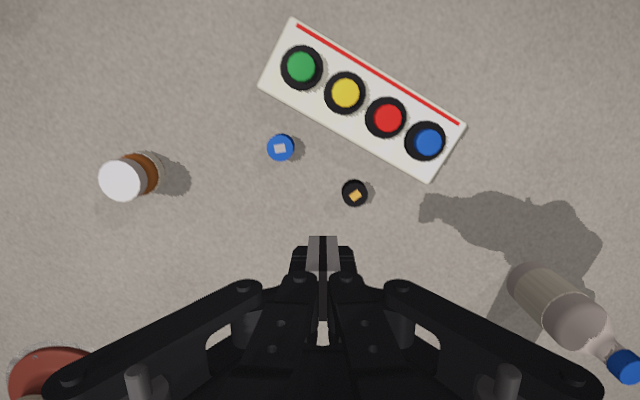

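The wrist view shows the pad, with green at (301,67), yellow (346,93), red (388,118) and blue (429,142). Puck_b is at (281,147), puck_c at (355,193) and the jar at (125,178). Next I'll move over to the drawer.

```bash
python3 -m crank '[0.8,-2.0,0,0, 1.2,-3.1,0,0, 1.2,-3.1,0,0, 1.2,-3.1,0,0, 1.2,-3.1,0,0, 1.2,-3.1,0,0, 1.2,-3.1,0,0, 1.2,-3.1,0,0, 1.2,-3.1,0,0, 1.2,-3.1,0,0, 1.2,-3.1,0,0, 1.0,-2.5,0,0]' 0; python3 -m crank '[0,0,0,0.1, 0,0,0,0.15, 0,0,0,0.05, 0,0,0,0]'
python3 w.py w2 drawer_front:0.03 tray:0.014 specimen:0.014 scanner:0 puck_a:0
```

```text
t: 4.45
position: [0.475, 0.168, 0.2379]
orientation: [0.982, 0.187, -0.001, 0.012]
force: [0.0, 0.1, 0.5]
finger_gap: -0.0001
t: 4.85
position: [0.4766, 0.1671, 0.2379]
orientation: [0.999, 0.03, 0.002, 0.012]
force: [0.4, 0.0, 0.5]
finger_gap: -0.0
[0.4766 0.1671 0.2379]
drawer_front [281.2 109.3] 0.66 [0.5405 0.2083 0.03  ]
tray [269.4  37.6] 0.78 [0.6104 0.2239 0.014 ]
specimen [271.2  37. ] 0.6 [0.611  0.2221 0.014 ]
specimen [277.4  51.9] 0.56 [0.5973 0.2154 0.014 ]
scanner [572.5 170.1] 0.31 [ 0.4916 -0.1443  0.    ]
puck_a [571.7 173.4] 0.8 [ 0.4875 -0.1445  0.    ]
puck_a [177.1  85.7] 0.61 [0.5588 0.3256 0.    ]
```

View pics/w2.png

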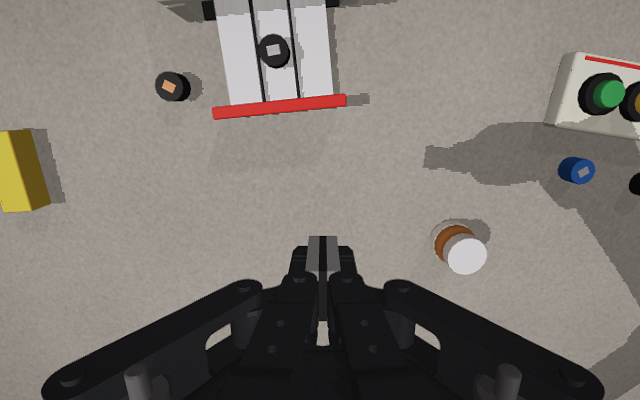

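```bash
python3 - <<'E'
from h import *
import pickle
np.set_printoptions(precision=4,suppress=True)
o,c=pickle.load(open("w2.pkl","rb")); M=T(c,o)
im=c["img"].astype(int); m=(im[...,0]>110)&(im[...,1]<70)&(im[...,2]<70)
m[:,400:]=0; m[200:]=0
n,l,s,cc=cv2.connectedComponentsWithStats(m.astype(np.uint8)); k=1+np.argmax(s[1:,4]); m=l==k; print(s[k])
ys,xs=np.nonzero(m); box=cv2.boxPoints(cv2.minAreaRect(np.c_[xs,ys].astype(np.float32))); print(box)
for p in box: print(p, atz(c,p,M,0.052))
for nm,ed in (("outer",max),("inner",min)):
    P=np.array([atz(c,(x,ed(ys[xs==x])+(0.5 if ed is max else -.5)),M,0.052) for x in range(s[k][0]+4,s[k][0]+s[k][2]-4,4)])
    f=np.polyfit(P[:,1],P[:,0],1); print(nm,"mean",P.mean(0),"yaw deg",-np.degrees(np.arctan(f[0])), "std",np.std(P[:,0]-np.polyval(f,P[:,1])))
print(R.from_quat(o["orientation"]).as_matrix())
E
```

```text
[ 212   94  135   26 1655]
[[211.6541 106.6565]
 [345.1565  92.8459]
 [346.4694 105.5376]
 [212.9671 119.3483]]
[211.6541 106.6565] [0.5396 0.2722 0.052 ]
[345.1565  92.8459] [0.5596 0.146  0.052 ]
[346.4694 105.5376] [0.5481 0.1439 0.052 ]
[212.9671 119.3483] [0.5278 0.2713 0.052 ]
outer mean [0.5376 0.2091 0.052 ] yaw deg 9.097662689425992 std 0.00027285163290873427
inner mean [0.5491 0.2094 0.052 ] yaw deg 9.268074534415112 std 0.0002782192775279962
[[ 0.9981  0.0609  0.0039]
 [ 0.061  -0.9979 -0.0231]
 [ 0.0024  0.0233 -0.9997]]
```

The red front plate's top edge measures 128 mm wide and 12 mm thick, so the scale is right. The outer face midpoint is at about (0.538, 0.209) with a yaw of 9.2°. I'll align the tool, then come down in front of it.

```bash
python3 -m crank '[0,0,0,-0.1, 0.7,-1.0,0,0, 0.7,-1.0,0,0, 0.7,-1.0,0,0, 0,0,2,0, 0,0,3,0, 0,0,3,0, 0,0,2,0, 0,0,0,0]'
python3 - <<'E'
from h import *
o=bot.get_obs(); print(o["position"],R.from_quat(o["orientation"]).as_matrix().round(4),o["force"])
E
```

```text
t: 6.05
position: [0.4982, 0.2112, 0.1349]
orientation: [0.997, 0.082, 0.005, 0.008]
force: [0.1, -0.3, 0.1]
finger_gap: 0.0003
[0.49819876 0.21115478 0.13486355] [[ 0.9863  0.1643  0.0111]
 [ 0.1645 -0.9863 -0.0148]
 [ 0.0085  0.0164 -0.9998]] [ 0.06422255 -0.25879153  0.05050025]
```

```bash
python3 -m crank '[-0.2,0.4,2,0, 0,0.3,2.5,0, 0,0,2.5,0, 0,0,1.5,0, 0,0,0.7,0, 0,0,0,0]'
python3 w.py w3 drawer_front:0.03 specimen:0.014; python3 - <<'E'
from h import *
c=bot.capture("scene"); cv2.imwrite("pics/s3.png",cv2.resize(c["img"][100:260,280:500,::-1],None,fx=3,fy=3))
E
```

```text
t: 6.65
position: [0.5056, 0.211, 0.0448]
orientation: [0.996, 0.083, 0.011, 0.005]
force: [-0.1, 0.3, -1.1]
finger_gap: -0.0
[0.5056 0.211  0.0448]
drawer_front [338.3 186.7] 0.96 [0.5396 0.2089 0.03  ]
```

View pics/w3.png

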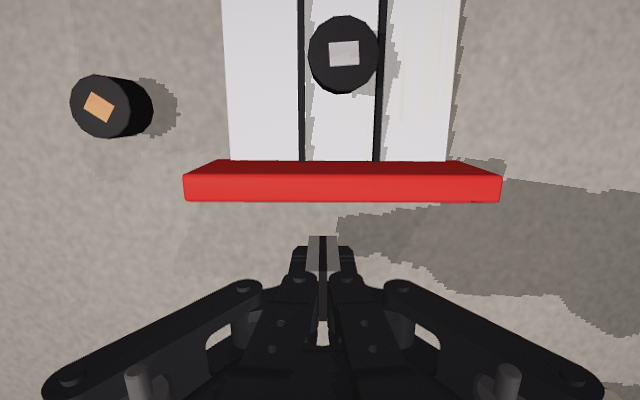

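View pics/s3.png

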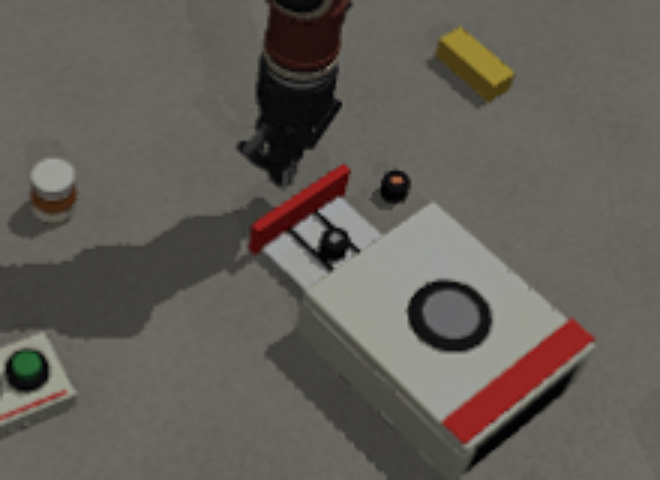

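The scene view shows the fingertips in front of the red plate and the specimen standing in the trough. In the wrist view the plate is level, centred at about (343,187), against the fingertips at column 323. The gap is about 22 mm. I'll push gently.

```bash
python3 -m crank '[0.4,0.3,0.2,0, 0.5,0.3,0.1,0, 0.5,0,0,0, 0.4,0,0,0, 0.3,0,0,0, 0.3,0,0,0]'; python3 -m crank '[0.3,0,0,0, 0.4,0,0,0, 0.4,0,0,0, 0.4,0,0,0]'
```

```text
t: 7.45
position: [0.5325, 0.2084, 0.0456]
orientation: [0.996, 0.083, 0.013, 0.004]
force: [-1.4, 0.8, 1.3]
finger_gap: 0.0001
t: 7.85
position: [0.5469, 0.2107, 0.0456]
orientation: [0.996, 0.083, 0.011, 0.005]
force: [-1.7, -0.4, 1.1]
finger_gap: 0.0003
```

```bash
python3 -m crank '[0.4,0,0,0, 0.4,0,0,0, 0.4,0,0,0, 0.4,0,0,0, 0.4,0,0,0, 0.4,0,0,0]'; python3 w.py w4 drawer_front:0.03 specimen:0.014;  python3 - <<'E'
from h import *
c=bot.capture("scene"); cv2.imwrite("pics/s4.png",cv2.resize(c["img"][100:260,280:500,::-1],None,fx=3,fy=3))
E
```

```text
t: 8.45
position: [0.5723, 0.2148, 0.0456]
orientation: [0.997, 0.083, 0.01, 0.005]
force: [-1.5, 0.1, -0.5]
finger_gap: -0.0
[0.5723 0.2148 0.0456]
drawer_front [324.9 230.1] 0.7 [0.5836 0.2151 0.03  ]
specimen [327.6 108. ] 0.91 [0.6408 0.2232 0.014 ]
```

View pics/w4.png

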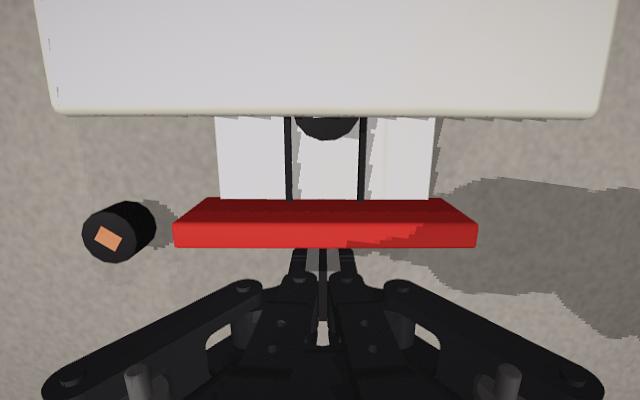

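View pics/s4.png

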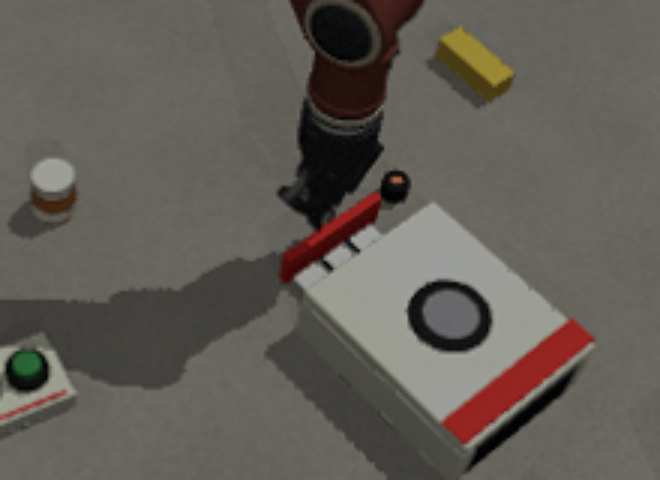

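```bash
python3 - <<'E'
from h import *
import pickle
o,c=pickle.load(open("w4.pkl","rb")); M=T(c,o)
u=R.from_quat(o["orientation"]).as_matrix()[:,0]
a=atz(c,(325,115),M,.073);b=atz(c,(325,223.5),M,.052);d=atz(c,(325,200),M,.052)
print(a,b,d,(a-b)@u,(d-b)@u,(b-o["position"])@u)
E
```

```text
[0.63763602 0.22509147 0.073     ] [0.59476798 0.21743268 0.052     ] [0.60467868 0.21910759 0.052     ] 0.04394461849956572 0.010049309971441085 0.022702172146519598
```

About 32 mm is left to close, and the specimen is upright. I'll do most of it at this pace, then slow down.

```bash
python3 -m crank '[0.4,0,0,0, 0.4,0,0,0, 0.4,0,0,0, 0.4,0,0,0, 0.3,0,0,0, 0.2,0,0,0]'; python3 w.py w5 drawer_front:0.03; python3 - <<'E'
from h import *
import pickle
o,c=pickle.load(open("w5.pkl","rb")); print(o["force"])
E
```

```text
t: 9.25
position: [0.5934, 0.2183, 0.0459]
orientation: [0.997, 0.083, 0.009, 0.005]
force: [-1.7, 0.5, 1.2]
finger_gap: -0.0001
[0.5934 0.2183 0.0459]
drawer_front [325.3 228.1] 0.9 [0.6056 0.2186 0.03  ]
[-1.70062021  0.46560988  1.17502464]
```

View pics/w5.png

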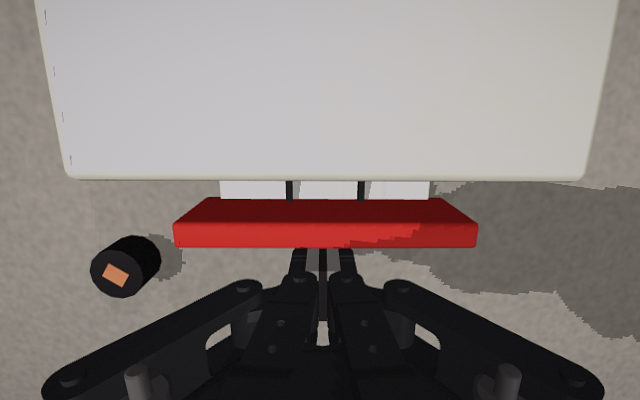

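```bash
python3 -m crank '[0.2,0,0,0, 0.2,0,0,0, 0.2,0,0,0, 0.15,0,0,0]';python3 -m crank '[0.15,0,0,0]'; python3 -m crank '[0.15,0,0,0]';python3 -m crank '[0.15,0,0,0]'
```

```text
t: 9.75
position: [0.6009, 0.2195, 0.046]
orientation: [0.997, 0.083, 0.009, 0.005]
force: [-1.6, -0.6, 0.1]
finger_gap: -0.0001
t: 9.85
position: [0.6024, 0.2197, 0.046]
orientation: [0.997, 0.083, 0.009, 0.005]
force: [-1.8, -0.7, 0.4]
finger_gap: 0.0001
t: 9.95
position: [0.604, 0.22, 0.046]
orientation: [0.996, 0.083, 0.009, 0.005]
force: [-1.3, 0.4, 0.0]
finger_gap: 0.0002
t: 10.05
position: [0.6056, 0.2203, 0.046]
orientation: [0.997, 0.083, 0.009, 0.005]
force: [-0.8, 0.6, 0.7]
finger_gap: -0.0002
```

```bash
for i in 1; do python3 -m crank '[0.15,0,0,0]'; python3 -m crank '[0.15,0,0,0]';python3 -m crank '[0.15,0,0,0]'; done; python3 w.py w6 drawer_front:0.03
```

```text
t: 10.15
position: [0.6071, 0.2205, 0.046]
orientation: [0.997, 0.083, 0.009, 0.005]
force: [-1.4, -0.8, 0.9]
finger_gap: 0.0002
t: 10.25
position: [0.6087, 0.2208, 0.046]
orientation: [0.997, 0.083, 0.009, 0.005]
force: [-1.5, -1.2, 0.1]
finger_gap: 0.0004
t: 10.35
position: [0.6103, 0.221, 0.046]
orientation: [0.997, 0.083, 0.009, 0.005]
force: [-0.7, 0.1, 0.3]
finger_gap: 0.0002
[0.6103 0.221  0.046 ]
drawer_front [325.  230.8] 0.68 [0.6211 0.2213 0.03  ]
```

View pics/w6.png

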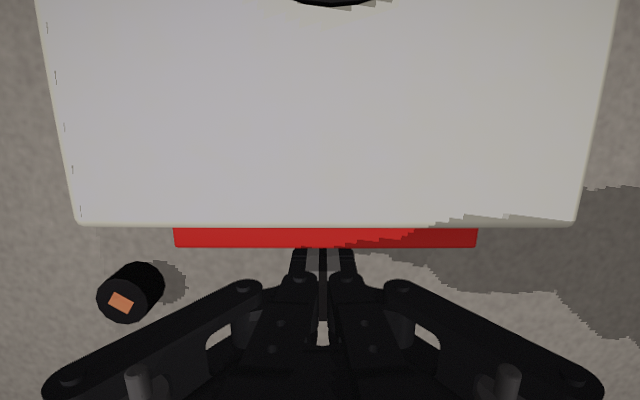

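```bash
python3 - <<'E'
from h import *
import pickle
o,c=pickle.load(open("w6.pkl","rb")); M=T(c,o)
u=R.from_quat(o["orientation"]).as_matrix()[:,0]; p=o["position"]
f=lambda r,z:(atz(c,(325,r),M,z)-p)@u
print("scanner",f(226,.073),f(228,.066),"face bottom",f(248,.008),"top",f(223.5,.052),[f(235,z) for z in (.03,.052)])
E
python3 -m crank '[0.15,0,0,0]'; python3 -m crank '[0.15,0,0,0]'
```

```text
scanner 0.029676026559240475 0.026166241137276246 face bottom -0.00906113311645803 top 0.02258910122506421 [np.float64(0.008211754472413063), np.float64(0.017498430449347888)]
t: 10.55
position: [0.612, 0.2213, 0.046]
orientation: [0.997, 0.083, 0.009, 0.005]
force: [-1.1, -0.2, -0.3]
finger_gap: -0.0003
t: 10.65
position: [0.6135, 0.2215, 0.046]
orientation: [0.997, 0.083, 0.009, 0.005]
force: [-1.3, 0.1, -0.4]
finger_gap: -0.0002
```

```bash
python3 - <<'E'
from h import *
import pickle
o,c=pickle.load(open("w6.pkl","rb")); M=T(c,o)
u=R.from_quat(o["orientation"]).as_matrix()[:,0]; p=o["position"]
f=lambda r,z:(atz(c,(325,r),M,z)-p)@u
print("scanner",f(226,.073),f(228,.066),"top outer",f(248,.052),"top inner",f(223.5,.052))
E
python3 -m crank '[0.15,0,0,0]'; python3 -m crank '[0.15,0,0,0]'; python3 -m crank '[0.15,0,0,0]'
```

```text
scanner 0.029676026559240475 0.026166241137276246 top outer 0.011612385436650781 top inner 0.02258910122506421
t: 10.75
position: [0.6146, 0.2217, 0.0459]
orientation: [0.997, 0.083, 0.008, 0.005]
force: [-4.4, -0.4, 2.1]
finger_gap: -0.0001
t: 10.85
position: [0.6147, 0.2217, 0.046]
orientation: [0.997, 0.083, 0.006, 0.006]
force: [-6.6, -0.4, 5.3]
finger_gap: -0.0001
t: 10.95
position: [0.6147, 0.2217, 0.046]
orientation: [0.997, 0.083, 0.004, 0.006]
force: [-5.4, -0.9, 4.9]
finger_gap: 0.0
```

The position has stalled at 0.6147 with force rising to about 6 N, so the drawer is at its stop. One more light nudge, then I'll back off and look.

```bash
python3 -m crank '[0.25,0,0,0]'; python3 -m crank '[-0.3,0,0,0, -1,0,0,0, -2,0,0,0, -2,0,0,0, -1,0,-1,0, 0,0,-3,0, 0,0,-3,0, 0,0,-2,0, 0,0,0,0]'; python3 w.py w7 drawer_front:0.03;python3 - <<'E'
from h import *
c=bot.capture("scene"); cv2.imwrite("pics/s7.png",cv2.resize(c["img"][100:260,280:500,::-1],None,fx=3,fy=3))
E
```

```text
t: 11.05
position: [0.6148, 0.2218, 0.0461]
orientation: [0.997, 0.083, 0.002, 0.007]
force: [-7.4, -1.7, 5.4]
finger_gap: 0.0001
t: 11.95
position: [0.5547, 0.2137, 0.1432]
orientation: [0.996, 0.083, 0.012, 0.004]
force: [0.2, 0.4, 0.2]
finger_gap: 0.0001
[0.5547 0.2137 0.1432]
drawer_front [324.4 106.4] 0.63 [0.6257 0.2228 0.03  ]
```

View pics/w7.png

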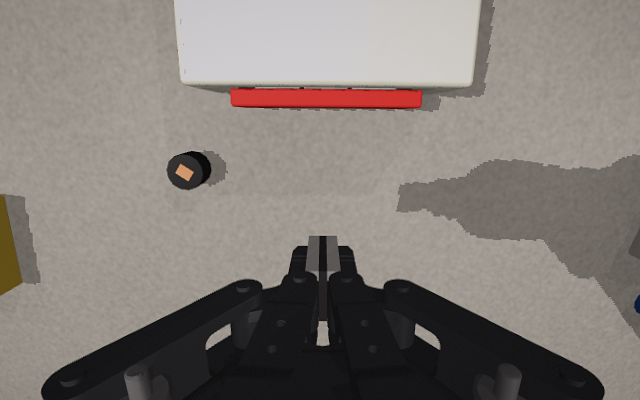

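View pics/s7.png

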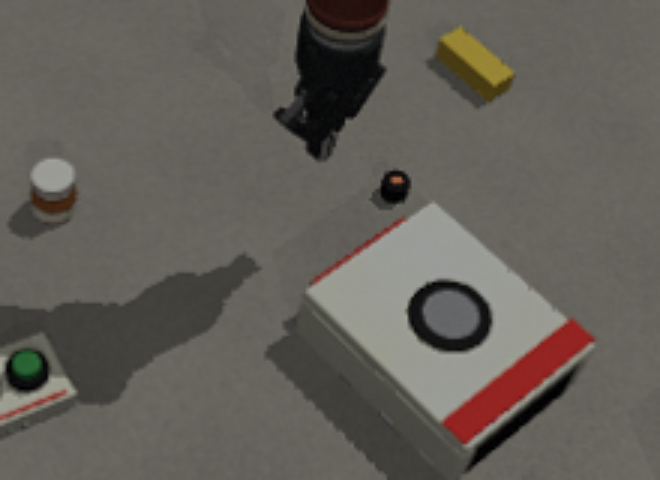

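```bash
python3 - <<'E'
from h import *
import pickle
o,c=pickle.load(open("w7.pkl","rb")); M=T(c,o)
cv2.imwrite("pics/w7z.png",cv2.resize(c["img"][70:120,220:440,::-1],None,fx=3.6,fy=8,interpolation=cv2.INTER_NEAREST))
print(c["img"][78:112,325]); print(M[:3,3])
u=R.from_quat(o["orientation"]).as_matrix()[:,0]; p=o["position"]
f=lambda r,z:(atz(c,(325,r),M,z)-p)@u
for r in (80,82,84,86,88,90,91,106,107,108): print(r,f(r,.073),f(r,.06),f(r,.052))
E
```

```text
[[208 205 208]
 [208 205 201]
 [208 205 193]
 [201 196 184]
 [194 189 177]
 [188 184 171]
 [166 163 151]
 [133 130 119]
 [ 99  96  87]
 [125 124 120]
 [138 132 130]
 [179  50  48]
 [192  41  38]
 [206  54  49]
 [206  55  50]
 [206  56  51]
 [206  56  51]
 [206  56  51]
 [206  55  50]
 [206  56  51]
 [206  55  50]
 [206  56  52]
 [206  56  51]
 [206  55  51]
 [206  54  51]
 [206  54  50]
 [204  51  48]
 [188  42  40]
 [162  32  29]
 [ 79  17  14]
 [104  75  70]
 [160 157 148]
 [162 155 148]
 [161 153 146]]
[0.61995928 0.22588672 0.27307946]
80 0.08424038546903444 0.0851948695233038 0.08578224432593108
82 0.08310118906600258 0.08398165476155223 0.08452347980496733
84 0.08195903208504199 0.08276528706073155 0.08326144396884817
86 0.08081389332743458 0.08154574384475424 0.08199611339387404
88 0.07966575145911728 0.08032300239339393 0.08072746450679502
90 0.07851458500876754 0.07909703984024632 0.07945547358269482
91 0.07793786081753518 0.07848284346427455 0.07881821740072946
106 0.06919374505114391 0.06917058589567864 0.06915633410769988
107 0.06860446076414285 0.06854301334194231 0.06850519954366499
108 0.0680143675340058 0.06791457928464834 0.06785317113119757
```

View pics/w7z.png

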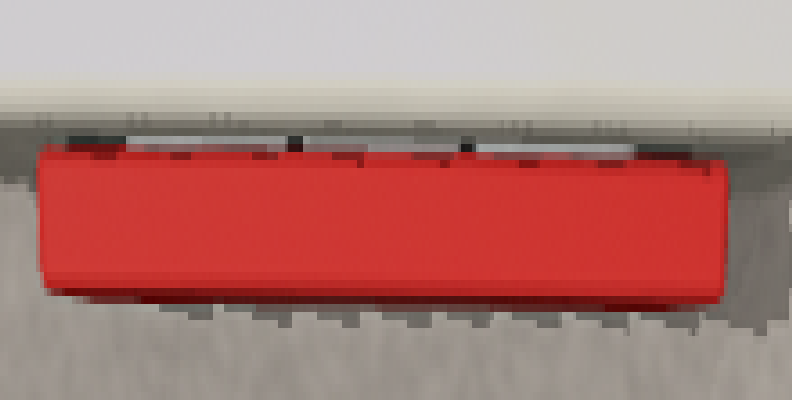

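The scene view shows the drawer shut, with only a thin red line at the front. In the wrist view a sliver of tray about 1–2 px wide shows between the plate and the scanner, so I'm not yet sure it's at 0. I'll look from directly above the seam.

```bash
python3 -m crank '[0.4,0,2,0, 0.4,0,2,0, 0.4,0,2,0, 0.3,0,0.8,0, 0,0,0,0]'; python3 w.py w8; python3 -m crank '[0.4,0,0,0, 0,0,0,0]';python3 w.py w9; python3 -m crank '[0.4,0,0,0, 0,0,0,0]';python3 w.py w10; python3 - <<'E'
from h import *
import pickle
ims=[]
for n in ("w8","w9","w10"):
    o,c=pickle.load(open(n+".pkl","rb")); M=T(c,o)
    u=R.from_quat(o["orientation"]).as_matrix()[:,0]; p=o["position"]
    print(n,(M[:3,3]-p)@u,M[2,3],p)
    ims.append(cv2.resize(c["img"][60:240,160:480,::-1],None,fx=2,fy=2,interpolation=cv2.INTER_NEAREST)[:,:])
    cv2.imwrite(f"pics/{n}z.png",ims[-1])
E
```

```text
t: 12.6
position: [0.5661, 0.213, 0.0638]
orientation: [0.996, 0.083, 0.005, 0.007]
force: [0.8, 0.6, -0.2]
finger_gap: 0.0004
[0.5661 0.213  0.0638]
t: 12.85
position: [0.5705, 0.2139, 0.0653]
orientation: [0.996, 0.083, 0.005, 0.007]
force: [0.2, 0.5, -0.1]
finger_gap: 0.0001
[0.5705 0.2139 0.0653]
t: 13.1
position: [0.5751, 0.2151, 0.0669]
orientation: [0.996, 0.083, 0.006, 0.006]
force: [-0.7, -0.4, 0.7]
finger_gap: 0.0002
[0.5751 0.2151 0.0669]
w8 0.06955609609813558 0.19260394144985132 [0.56607458 0.21300391 0.06383573]
w9 0.0695555846575663 0.1941358719727853 [0.57053625 0.21394046 0.06526943]
w10 0.06955470739864189 0.19589790092352136 [0.575146   0.21510814 0.06687311]
```

View pics/w8z.png

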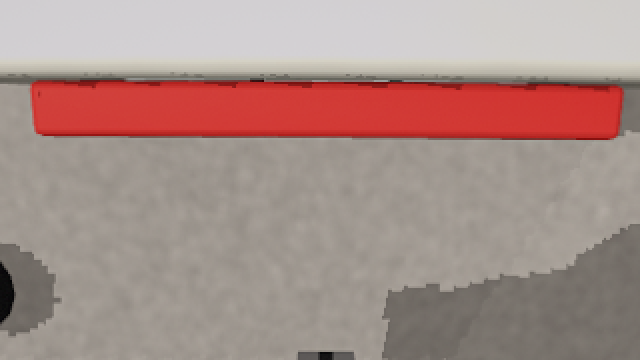

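View pics/w10z.png

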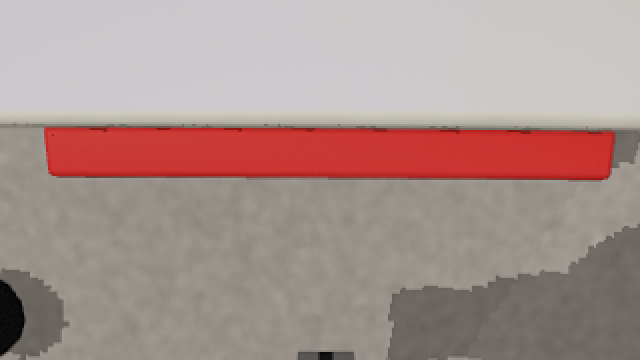

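From above, the seam is closed to within about 0.5 mm. To rule out the fingers having stopped against the scanner itself, I'll touch the plate again with the fingers a bit higher and see if it stops at the same place.

```bash
python3 -m crank '[0.5,0,0.6,0, 0.8,0,0.6,0, 0.8,0,0.3,0, 0.8,0,0,0, 0.4,0,0,0]'; python3 -m crank '[0.2,0,0,0]';python3 -m crank '[0.2,0,0,0]';python3 -m crank '[0.2,0,0,0]'
```

```text
t: 13.65
position: [0.6101, 0.2208, 0.0507]
orientation: [0.996, 0.084, 0.006, 0.006]
force: [-0.5, 0.5, 0.1]
finger_gap: -0.0002
t: 13.75
position: [0.6127, 0.2212, 0.0505]
orientation: [0.996, 0.083, 0.006, 0.006]
force: [-0.8, -0.1, 0.9]
finger_gap: -0.0003
t: 13.85
position: [0.6148, 0.2214, 0.0505]
orientation: [0.996, 0.083, 0.006, 0.006]
force: [-3.6, 0.6, 3.5]
finger_gap: 0.0001
t: 13.95
position: [0.6148, 0.2214, 0.0503]
orientation: [0.997, 0.083, 0.003, 0.007]
force: [-5.2, -1.5, 4.5]
finger_gap: 0.0003
```

```bash
python3 -m crank '[0.3,0,0,0, 0.3,0,0,0]'; python3 -m crank '[-0.4,0,0,0, -1.5,0,0,0, -2,0,0,0, -1,0,-2,0, 0,0,-3,0, 0,0,-3,0, 0,0,-3,0, 0,0,0,0]'; python3 - <<'E'
from h import *
o=bot.get_obs(); Rm=R.from_quat(o["orientation"]).as_matrix(); print(Rm.round(3)); print(Rm.T@(np.array([0.56,-0.126,0.16])-o["position"])*100)
E
```

```text
t: 14.15
position: [0.6148, 0.2214, 0.0501]
orientation: [0.996, 0.084, -0.004, 0.008]
force: [-5.9, -1.5, 4.6]
finger_gap: -0.0004
t: 14.95
position: [0.567, 0.2156, 0.1647]
orientation: [0.996, 0.084, 0.002, 0.007]
force: [0.9, 0.2, 0.1]
finger_gap: 0.0001
[[ 0.986  0.168  0.005]
 [ 0.168 -0.986 -0.013]
 [ 0.003  0.014 -1.   ]]
[-6.4366889  33.55115057  0.91831662]
```

```bash
python3 -m crank '[-0.4,2,0,0, -0.7,3.4,0,0, -0.7,3.4,0,0, -0.7,3.4,0,0, -0.7,3.4,0,0, -0.7,3.4,0,0, -0.7,3.4,0,0, -0.7,3.4,0,0, -0.7,3.4,0,0, -0.4,3,0,0, -0.2,1.5,0,0, 0,0,0,0]'; python3 w.py w11 key_green_top:0.046 key_yellow_top:0.046; python3 - <<'E'
from h import *
c=bot.capture("scene"); 
print([px(r["centre"]) for r in bot.pinpoint(c,"drawer_front")])
o=bot.get_obs(); print(R.from_quat(o["orientation"]).as_matrix().round(3))
E
```

```text
t: 16.15
position: [0.5613, -0.1378, 0.1636]
orientation: [0.996, 0.087, 0.008, 0.006]
force: [0.7, 0.5, 0.6]
finger_gap: -0.0001
[ 0.5613 -0.1378  0.1636]
key_green_top [309.5 172.8] 0.86 [ 0.5794 -0.1259  0.046 ]
key_yellow_top [376.1 186.6] 0.97 [ 0.5775 -0.1804  0.046 ]
[array([286.72, 223.88]), array([399.232, 186.4  ])]
[[ 0.983  0.183  0.017]
 [ 0.183 -0.983 -0.007]
 [ 0.016  0.01  -1.   ]]
```

View pics/w11.png

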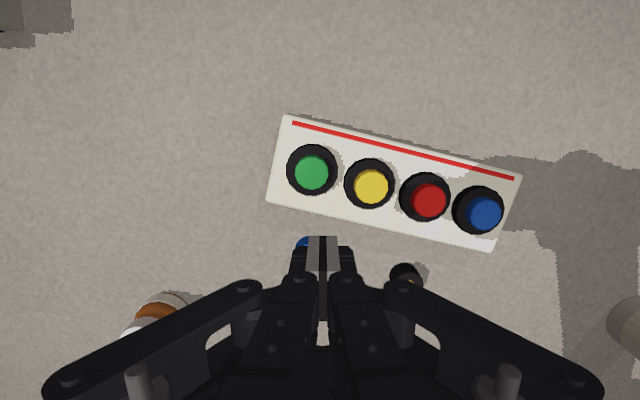

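The wrist view shows the green cap at (311,173) with yellow beside it at (371,187). I'll triangulate it by colour from two wrist poses to check the height.

```bash
python3 - <<'E'
from h import *
import pickle
np.set_printoptions(precision=4,suppress=True)
rs=[]
for n in ("w1","w11"):
    o,c=pickle.load(open(n+".pkl","rb")); M=T(c,o)
    h=cv2.cvtColor(c["img"],cv2.COLOR_RGB2HSV); m=cv2.inRange(h,(50,80,60),(85,255,255))
    k,l,s,cc=cv2.connectedComponentsWithStats(m); i=1+np.argmax(s[1:,4])
    ys,xs=np.nonzero(l==i); (ce,ax,an)=cv2.fitEllipse(cv2.convexHull(np.c_[xs,ys].astype(np.int32)))
    print(n,ce,ax,cc[i],atz(c,ce,M,.046)); rs.append(ray(c,ce,M))
p,e=tri(rs); print(p,e)
o=bot.get_obs(); Rm=R.from_quat(o["orientation"]).as_matrix()
t=atz(c,ce,M,.046)
print((Rm.T@(np.array([t[0],t[1],.075])-o["position"])*100))
E
```

```text
w1 (300.4501953125, 66.10247039794922) (28.61425018310547, 31.05238151550293) [300.4886  66.1396] [ 0.5796 -0.1263  0.046 ]
w11 (311.0184631347656, 172.00428771972656) (34.08477783203125, 34.794395446777344) [311.0138 172.0085] [ 0.5802 -0.127   0.046 ]
[ 0.5798 -0.1266  0.0447] 0.0004278586866778772
[ 1.7481 -0.266   8.9307]
```

```bash
python3 -m crank '[0.6,-0.1,1.5,0, 0.6,-0.1,2,0, 0.5,0,2,0, 0,0,2,0, 0,0,1.2,0, 0,0,0,0]'; python3 - <<'E'
from h import *
o=bot.get_obs(); Rm=R.from_quat(o["orientation"]).as_matrix()
print(Rm.round(3),(Rm.T@(np.array([.580,-.1266,.066])-o["position"])*100))
E
```

```text
t: 17.0
position: [0.5836, -0.1166, 0.0709]
orientation: [0.995, 0.099, 0.01, 0.002]
force: [-0.1, -1.2, -0.1]
finger_gap: 0.0
[[ 0.98   0.196  0.02 ]
 [ 0.196 -0.981 -0.001]
 [ 0.019  0.005 -1.   ]] [-0.56203558  0.91084334  0.48025677]
```

```bash
python3 -m crank '[-0.3,0.45,0,0, -0.25,0.45,0,0, 0,0,0,0]'; python3 w.py w12 key_green_top:0.046; python3 - <<'E'
from h import *
o=bot.get_obs(); Rm=R.from_quat(o["orientation"]).as_matrix()
print(Rm.round(3),(Rm.T@(np.array([.580,-.1266,.066])-o["position"])*100))
c=bot.capture("scene"); cv2.imwrite("pics/s12.png",cv2.resize(c["img"][160:280,200:340,::-1],None,fx=4.5,fy=4.5))
E
```

```text
t: 17.3
position: [0.5807, -0.1264, 0.0717]
orientation: [0.995, 0.099, 0.011, 0.002]
force: [-0.6, 1.3, 0.5]
finger_gap: -0.0
[ 0.5807 -0.1264  0.0717]
key_green_top [321.8 245.7] 0.57 [ 0.5793 -0.1266  0.046 ]
[[ 0.98   0.198  0.022]
 [ 0.199 -0.98  -0.001]
 [ 0.022  0.005 -1.   ]] [-0.13196585  0.07223262  0.58030779]
```

View pics/w12.png

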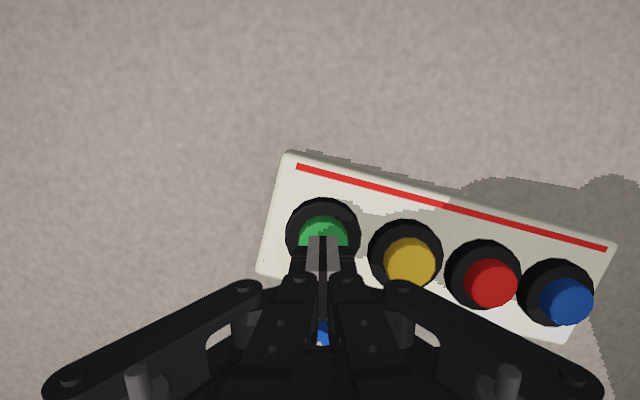

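View pics/s12.png

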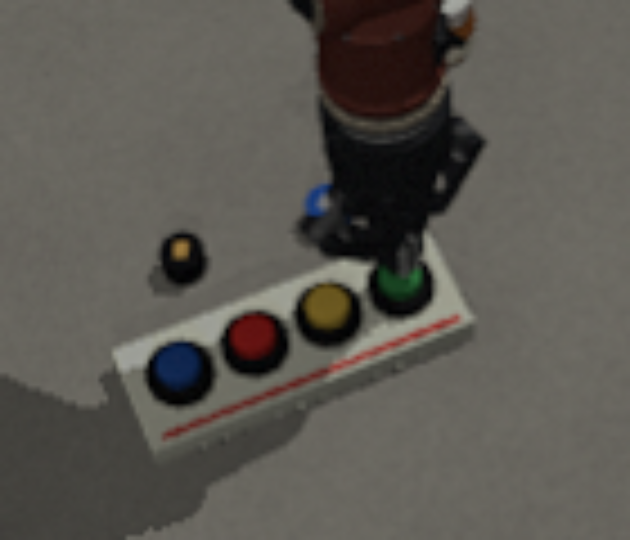

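The wrist and scene views show the closed fingertips directly over the green cap, with the yellow key clear of them. I'll press down in small steps and watch the force.

```bash
python3 -m crank '[-0.1,0.05,0.4,0, 0,0,0.3,0, 0,0,0.2,0]'; python3 -m crank '[0,0,0.2,0]'; python3 -m crank '[0,0,0.2,0]'
```

```text
t: 17.75
position: [0.5809, -0.126, 0.0632]
orientation: [0.995, 0.1, 0.012, 0.001]
force: [0.2, -0.8, -0.6]
finger_gap: -0.0002
t: 17.85
position: [0.581, -0.1259, 0.061]
orientation: [0.995, 0.1, 0.012, 0.001]
force: [-0.4, 0.6, -0.5]
finger_gap: -0.0
t: 17.95
position: [0.581, -0.1259, 0.0588]
orientation: [0.995, 0.1, 0.012, 0.001]
force: [0.4, -0.3, 2.7]
finger_gap: 0.0002
```

```bash
python3 -m crank '[0,0,0.15,0]'; python3 -m crank '[0,0,0.15,0]'; python3 -m crank '[0,0,0.15,0]'
```

```text
t: 18.05
position: [0.581, -0.1259, 0.0573]
orientation: [0.995, 0.1, 0.012, 0.001]
force: [-1.2, 0.2, 2.2]
finger_gap: 0.0001
t: 18.15
position: [0.581, -0.1259, 0.056]
orientation: [0.995, 0.1, 0.012, 0.002]
force: [-1.1, 0.8, 4.2]
finger_gap: -0.0002
t: 18.25
position: [0.581, -0.1259, 0.0547]
orientation: [0.995, 0.1, 0.012, 0.002]
force: [-1.5, 1.3, 4.7]
finger_gap: -0.0001
```

```bash
python3 -m crank '[0,0,0.12,0]'; python3 -m crank '[0,0,0.1,0]'
```

```text
t: 18.35
position: [0.581, -0.1259, 0.0541]
orientation: [0.995, 0.1, 0.012, 0.002]
force: [-3.4, 0.3, 11.5]
finger_gap: 0.0001
t: 18.45
position: [0.581, -0.1259, 0.0541]
orientation: [0.995, 0.1, 0.012, 0.002]
force: [-3.0, -0.1, 12.3]
finger_gap: -0.0001
```

The key has bottomed: it stalled at z = 0.0541 with about 12 N, roughly 6 mm after first contact. I'll release straight up and move clear.

```bash
python3 -m crank '[0,0,-0.3,0, 0,0,-0.6,0, 0,0,-1.5,0, 0,0,-3,0, 0,0,-3,0, 0,0,-3,0, 0,0,-3,0, -1,0,-2,0, -2,0,0,0, -2,0,0,0, 0,0,0,0, 0,0,0,0]'; python3 w.py w13 key_green_top:0.046 key_yellow_top:0.046; python3 - <<'E'
from h import *
c=bot.capture("scene"); cv2.imwrite("pics/s13.png",cv2.resize(c["img"][90:270,200:500,::-1],None,fx=2.6,fy=2.6))
c=bot.capture("top"); cv2.imwrite("pics/t13.png",cv2.resize(c["img"][100:260,150:480,::-1],None,fx=2.4,fy=2.4))
o=bot.get_obs();print(o["force"],o["joint_vel"].round(3) if hasattr(o["joint_vel"],"round") else o["joint_vel"])
E
```

```text
t: 19.65
position: [0.5286, -0.1351, 0.2304]
orientation: [0.995, 0.101, 0.016, 0.002]
force: [0.4, 0.4, 0.1]
finger_gap: -0.0002
[ 0.5286 -0.1351  0.2304]
key_green_top [319.6 131.1] 0.75 [ 0.5787 -0.1237  0.046 ]
key_yellow_top [372.2 143.8] 0.81 [ 0.577 -0.177  0.046]
[ 0.16478644 -0.58073273 -0.6805951 ] [-0.     0.002  0.004  0.003  0.001 -0.001  0.001]
```

View pics/w13.png

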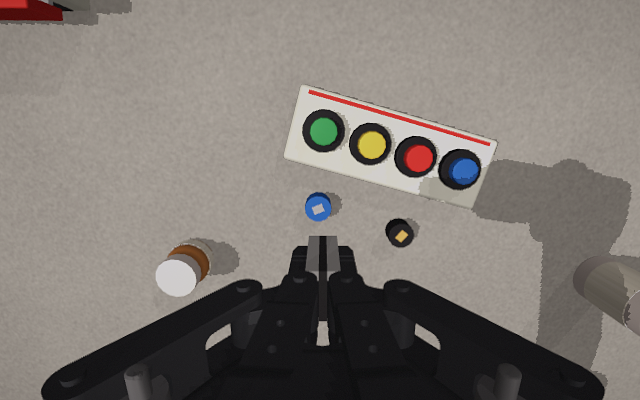

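View pics/s13.png

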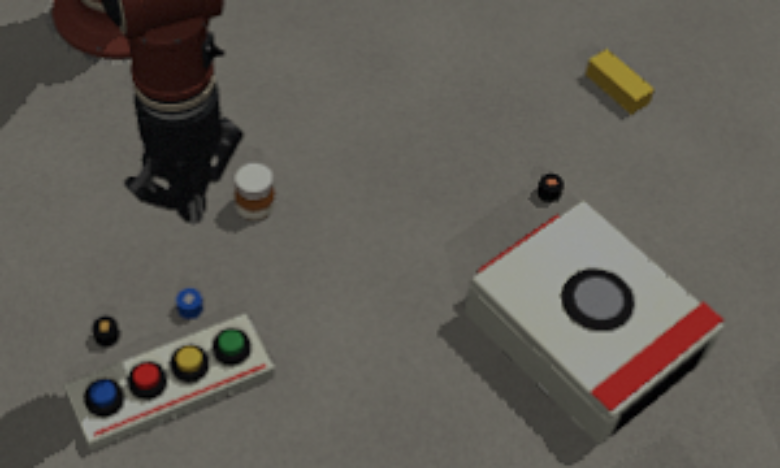

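View pics/t13.png

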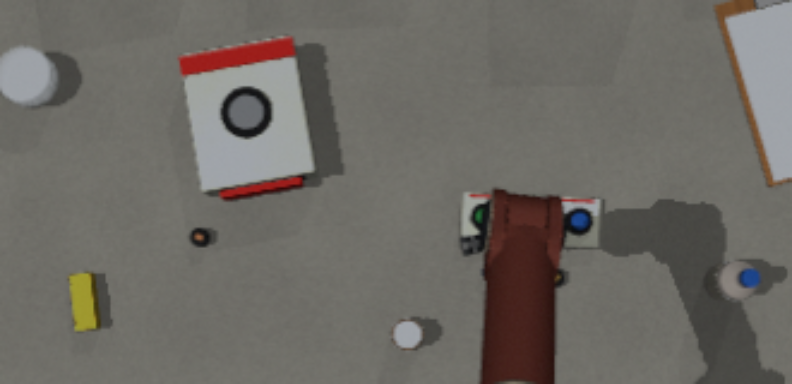

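The scene and top views show the drawer shut. All four keys are up, the pucks, jar, bottle and slide box are where they were, and the arm is clear. Handing in.

```bash
python3 -c "
from workcell import bot
print(bot.close_job())"
```

```text
the job is handed in; nothing more can be done
None
```

I pushed the drawer shut, pressed the green key to the bottom of its travel, let it spring back and moved the arm clear. I then handed the job in at about 20 s of the 45 s; no verdict is reported.

- **Drawer:** I pushed at about 40 mm/s, slowing to 15 mm/s at the end, with about 1.5 N of drag. It stopped firmly with 5–7 N on the fingertips. A second push with the fingers higher stopped at the same place.
- **Seam check:** one slanted wrist view showed a 1–2 px sliver of tray behind the front plate. Views from directly above showed the seam closed to about 0.5 mm.
- **Green key:** it moved about 6 mm from first contact until it bottomed. At the bottom the force reached about 12 N, more than the 5 N it needs, so the press was firmer there than intended.
- **Last pictures:** they show the drawer shut, all four keys up, and the loose things where they were, with nothing touching the robot.
- **Not confirmed:** the specimen can't be seen with the drawer shut. It was upright when last seen, with about 32 mm left to close, and nothing snagged after that.

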